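Burnish the came seam of a leaded glass panel

ROBOT

A 6-joint arm with a two-finger parallel gripper is mounted at the origin on the work surface. World frame = base frame: x ahead of the robot, y to its left, z up, the work surface at z = 0. Lengths are in m, angles in rad, forces in N, time in s.
With the tool pointing down it reaches from about 0.15 to 0.775 m from the base axis. Payload 6.1 kg.
Tool frame: the origin (TCP) lies at the very end of the fingers, on their centre line; the grasp point (between the pads) lies 19 mm behind it; z points along the fingers, y is the line along which they close (so a half turn about z gives the same grasp; the last joint's range is limited). The gripper opens to 85 mm and grips with 20 to 120 N. Pads are 22 mm wide; open, the fingers measure 114 mm over their backs; the gripper's body (76 mm by 85 mm) begins 54 mm behind the grasp point. The pads swing forward as they close: fully open they stand 13 mm farther back than shut.
Start: joints at [-1.135, 0.126, -0.04, 1.405, 0, 1.571], TCP at [0.222, -0.476, 0.231] pointing down, gripper open.
Joint ranges: [-2.72, 2.72], [-0.95, 1.95], [-1.27, 1.35], [-1.78, 2.02], [-1.46, 1.47], [-3.14, 3.14]. Speed limits (rad/s): [2.39, 2.39, 3.01, 3.14, 3.14, 3.14].

INTERFACE

Orientations are given as a unit quaternion [w, x, y, z].
In Python, from workcell import * gives the robot as it stands.
- The arm moves only by the tool move_arm, never from a script. Its argument "series" is text: rows parted by semicolons, each of 7 numbers parted by spaces: the shift along the tool's x, y, z each as a share of 0.02 m, from -1 to 1, then the turn, a rotation vector about the tool's x, y, z each as a share of 0.15 rad, from -1 to 1, then the opening, from -1 (shut) to 1 (fully open). A call has 1 to 12 rows; each row shifts and turns the commanded pose from where the row before left it, along the tool's axes as they then stand; what a row does not reach is not made up. A row lasts 1/8 s, in which the tool goes at most 62.5 mm and 10.7 degrees, less where a joint would pass 70% of its speed; a pose out of reach is approached as far as the arm can. A call with a number of a shift or a turn outside -1 to 1 is refused whole. A call with a gripper value outside its range is refused whole. The fingers move at their own pace and stop on an object; the grip force is fixed at half the most. Time passes only in rows, so rows that do not move let the fingers close. It gives the time, the measured TCP pose, the force, the opening and the grip force at its end, in the units of the state.
- observe(): the state, without advancing time (a new reading comes with each control period).
- read_camera(name): name is "side" or "top" or "wrist"; returns a dict with "img" (384x512x3 uint8, red, green, blue), "depth" (384x512 float32, m along the optical axis (not along the pixel's ray), 0 where there is no reading), "fx", "fy", "cx", "cy" (pixels), "camera_from_world" (4x4, takes a point from world to camera coordinates); the wrist camera has in their place "mount" (4x4, takes a point from camera to tool coordinates, whose origin is the TCP and whose axes are the flange's). Camera axes: x right, y up, looking along -z (the intrinsics and any distortion apply to the point x, -y, -z); pixel columns grow to the right and rows downward; lengths in m; the calibration is good to about 2 mm. A picture is of the moment at which its call begins: read the wrist's pose just before it.
- close_job(): hands the job in; it is judged then, once.
The state is a dict: "time_s": time; "qpos": joint angles; "joint_vel": joint speeds; "effort": joint torques, N m; "ee_pos": TCP position; "eef_rot": TCP orientation; "contact_force": force on the tool from outside, world axes, zero at the start; "wrist_torque": the same for the moment, N m; "finger_gap": opening from 0.0 (shut) to 1.0 (fully open); "gripper_force": force on a finger pad.
Only numpy, scipy, OpenCV 4.12 (cv2) and the standard library are available. Lean on these libraries where they do the work, as an engineer would, in place of code of your own. Each camera call takes 0.05 s, during which the arm holds its last target. There are 200 camera calls.

TASK

Take the burnisher from its wooden block, push the wooden hold-down on the batten well aside with it (at least 60 degrees) so that it no longer covers the seam, then press the sprung tip gently on the lead seam at the batten end and run it slowly (about 3 cm a second) along the middle of the seam, round both bends to the far end, without lifting it on the way and without touching the glass. Then stand the burnisher fully back in its own block and leave the hold-down open. Do not touch the hold-down or the board with the fingers, and leave the lead knife, the bottle and the weight where they stand.

Things in the scene. Friction and masses are not known exactly. Their poses are not given: they have to be found in the camera images.
- board: Plywood board 210 x 290 x 18 mm (x, y, z), fixed; origin under its centre. On it lies a leaded glass panel, 172 x 236 mm. A batten (22 mm wide, top 34 mm above the bench, inner face at y = -118 mm) runs along the -y short side, where the seam starts; a 30 mm high one along the +x side, inner face at x = 87 mm. None at the +y side, where the seam ends.
- panes: The greenish glass of the panel (same origin and axes as the board), top at z = 26 mm.
- came: Bright grey lead strips on the panel (origin and axes as the board), top at z = 28 mm, 2 mm above the glass: a 10 mm border and one 12 mm wide seam across the panel, which from the batten runs along y at x = -25 mm, then slants, then along y at x = +30 mm to the far border.
- holddown (a joint): Angle of the dark wooden hold-down (turn-button 16 mm wide, 34 to 46 mm above the bench) that pivots on the batten about a vertical axis: 0 = along board +y, over the start of the seam; grows anticlockwise from above (free end towards board -x) to 1.57, along the batten. Stiff: 1.5 N at 40 mm from the pivot; stays where left.
- holddown_pivot (a point): Pivot of the hold-down, on the batten, at half the thickness of the bar (40 mm above the bench); axes as the board.
- holddown_end (a point): Middle of the free end of the hold-down bar, 50 mm from the pivot.
- burnisher: Upright hand tool 150 mm long, 0.12 kg: steel tip, brass ferrule of 16 mm diameter (30 to 70 mm above the tip's end), brass flange of 30 mm (70 to 76 mm), round wooden handle of 22 mm (76 to 150 mm). Origin at the tip's end when out, z up along the handle. Stands in a wooden block, flange resting on the block's top.
- grip (a point): Middle of the burnisher's handle to grip, 118 mm above the tip's end.
- tip_end (a point): Lowest point of the burnisher's tip, a steel ball of 8 mm diameter on a 6 mm shank; moves in with the tip.
- tip (a joint): How far the sprung tip is pushed into the ferrule (m): 0 out, 0.012 fully in. Spring: about 1 N to start, 0.3 N more per mm.
- stand: Wooden block 80 x 80 x 85 mm, fixed, in which the burnisher stands; through hole of 23 mm diameter in the middle. Origin under its centre. Left or right of the board.
- stand_hole0 (a point): Centre of the hole's mouth on the block's top, 85 mm above the bench.
- knife: Lead knife standing in a like block on the other side; a 42 mm wooden ball for a handle (highest point 158 mm above the bench). Leave alone. Origin 70 mm below its flange, on its axis.
- knife_stand: Wooden block 80 x 80 x 85 mm that holds the knife. Origin under its centre.
- jar: Amber bottle, 44 mm diameter, 130 mm high, standing on the glass beside the seam. Leave alone. Origin under its centre.
- weight: Steel weight, 44 mm diameter, 120 mm high with a narrower knob, standing on the glass beside the seam. Leave alone. Origin under its centre.
- seam0 (a point): Point 0 on the middle line of the seam, on top of the strip (start, 18 mm from the batten, under the hold-down); straight between neighbours; axes as the board.
- seam1 (a point): Point 1 on the middle line of the seam, on top of the strip (half-way between its neighbours); straight between neighbours; axes as the board.
- seam2 (a point): Point 2 on the middle line of the seam, on top of the strip (first bend); straight between neighbours; axes as the board.
- seam3 (a point): Point 3 on the middle line of the seam, on top of the strip (half-way between its neighbours); straight between neighbours; axes as the board.
- seam4 (a point): Point 4 on the middle line of the seam, on top of the strip (second bend); straight between neighbours; axes as the board.
- seam5 (a point): Point 5 on the middle line of the seam, on top of the strip (half-way between its neighbours); straight between neighbours; axes as the board.
- seam6 (a point): Point 6 on the middle line of the seam, on top of the strip (end, 8 mm short of the panel's border); straight between neighbours; axes as the board.
There are look-alikes about, which are no part of the job. What is shaped like the stand but blue is not meant.

How it is judged:
By the outcome, as a careful person would: the job done as asked, in the order asked, and still so for the second after the job is handed in, with the robot touching nothing.
It also fails if it takes over 72 s, if anything falls off the work surface, if the arm or the gripper's body presses on something with over 40 N, if the wrist force passes 120 N, or if a joint passes its speed limit or range.

## Working session

There is one attempt and no reset: what is moved stays moved. The work goes in short steps, Python scripts to look and compute and a tool call to move; the robot and the scene stay as the last step left them, time stands still between calls to the robot, and variables do not carry over. Pictures are saved under pics/ and viewed, at most 13 in all, crops included, and the job is handed in when it is done.

Besides the shell and the picture viewer there is one more tool, called after "Request:" as name(argument=value, ...) on one line, values as JSON. move_arm: Moves the arm, as the interface text tells. Shift numbers are shares of 0.02 m and turn numbers shares of 0.15 rad, none past 1 either way. Its arguments: {"type":"object","properties":{"series":{"type":"string"}},"required":["series"]}

```bash
mkdir -p pics; ls
python3 - <<'E'
from workcell import *
import cv2,numpy as np
s=observe();print({k:np.round(v,4).tolist() for k,v in s.items()})
for n in("top","side"):
    c=read_camera(n);np.savez("pics/%s0.npz"%n,**c);cv2.imwrite("pics/%s0.png"%n,c["img"][:,:,::-1])
    print(n,{k:np.round(v,4).tolist() for k,v in c.items() if k not in("img","depth")})
E
```

```text
pics
{'time_s': 0.0, 'qpos': [-1.135, 0.1264, -0.0406, 1.4054, 0.0, 1.5708], 'joint_vel': [-0.0006, -0.0004, 0.0005, -0.0005, 0.0024, 0.0005], 'effort': [0.0, -43.5913, 35.2924, 0.0172, -0.0, 0.0], 'ee_pos': [0.2214, -0.4756, 0.2305], 'eef_rot': [-0.0008, 0.9764, 0.2161, -0.0002], 'contact_force': [0.2776, 0.7903, -0.7068], 'wrist_torque': [0.0174, -0.0572, 0.0533], 'gripper_force': 0.0, 'finger_gap': 0.9962}
top {'fx': 360.8423, 'fy': 360.8423, 'cx': 259.6571, 'cy': 193.3293, 'camera_from_world': [[-0.0219, -0.9997, 0.0087, 0.0159], [0.9831, -0.0199, 0.1818, -0.563], [-0.1816, 0.0125, 0.9833, -0.8266], [0.0, 0.0, 0.0, 1.0]]}
side {'fx': 434.4622, 'fy': 434.4622, 'cx': 261.349, 'cy': 191.8796, 'camera_from_world': [[0.9936, -0.112, 0.0139, -0.5761], [0.0524, 0.5671, 0.8219, -0.1104], [-0.1, -0.816, 0.5694, -1.0324], [0.0, 0.0, 0.0, 1.0]]}
```

View pics/top0.png

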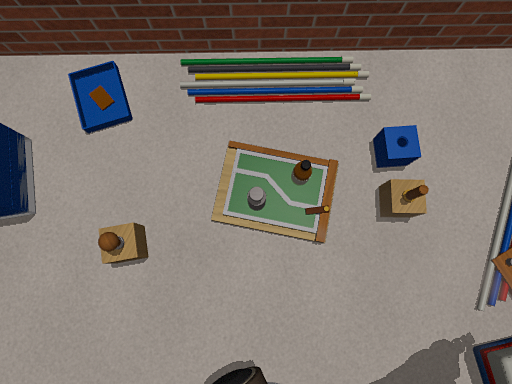

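View pics/side0.png

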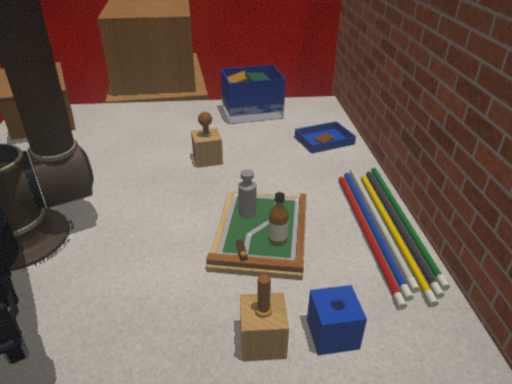

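The top view shows the burnisher candidates. At (415,195) a cylindrical handle stands in a wooden block, which is the burnisher. At (112,242) is a ball handle, the knife. The block at (400,145) is blue with an empty hole, so it's a decoy. The hold-down is at (318,210), the bottle at (303,170) and the weight at (257,196). The side view agrees: burnisher (264,290), blue block (336,318), knife (205,130).

```bash
cat > h.py <<'E'
import numpy as np,cv2
from scipy.spatial.transform import Rotation as R
def load(n): return dict(np.load("pics/%s.npz"%n))
def cast(c,uv,z,M=None):
    """pixels -> world points on plane z (M: world_from_camera)"""
    if M is None: M=np.linalg.inv(c["camera_from_world"])
    uv=np.atleast_2d(uv).astype(float)
    d=np.c_[(uv[:,0]-c["cx"])/c["fx"],-(uv[:,1]-c["cy"])/c["fy"],-np.ones(len(uv))]@M[:3,:3].T
    o=M[:3,3]; return o+d*((z-o[2])/d[:,2])[:,None]
def proj(c,p,M=None):
    C=c["camera_from_world"] if M is None else np.linalg.inv(M)
    q=np.atleast_2d(p)@C[:3,:3].T+C[:3,3]
    return np.c_[c["cx"]+c["fx"]*q[:,0]/-q[:,2],c["cy"]-c["fy"]*q[:,1]/-q[:,2]]
def toolM(s):
    w,x,y,z=s["eef_rot"]; M=np.eye(4);M[:3,:3]=R.from_quat([x,y,z,w]).as_matrix();M[:3,3]=s["ee_pos"];return M
E
python3 - <<'E'
from h import *
c=load("top0");print(np.linalg.inv(c["camera_from_world"])[:3,3])
hsv=cv2.cvtColor(c["img"],cv2.COLOR_RGB2HSV)
# stereo handle top: top image (423,190) ; rough
print("handle top",cast(c,[423,189],.165)," block",cast(c,[[389,181],[422,181],[427,215],[385,215]],.085)[:,:2])
g=cv2.inRange(hsv,(45,60,40),(85,255,255));g[:120]=0;g[250:]=0;g[:,:200]=0;g[:,350:]=0
p=np.argwhere(g)[:,::-1]
r=cv2.minAreaRect(cast(c,p,.026)[:,:2].astype(np.float32));print("glass",r)
print("bar",cast(c,[[326,210],[307,212]],.046)[:,:2],"jar",cast(c,[303,163],.15),"wt",cast(c,[257,188],.14))
s=load("side0");print("side handle top",cast(s,[264,278],.165),"S jar",cast(s,[280,197],.156),"wt",cast(s,[247,174],.146))
img=cv2.resize(c["img"][140:260,200:440],None,fx=3.3,fy=3.3,interpolation=cv2.INTER_CUBIC)
cv2.imwrite("pics/crop1.png",img[:,:,::-1])
E
```

```text
[0.40377323 0.01503002 0.91501773]
handle top [[ 0.54461451 -0.3420872   0.165     ]]  block [[ 0.58048325 -0.30158469]
 [ 0.57892062 -0.37982023]
 [ 0.49800767 -0.38307312]
 [ 0.50004424 -0.28522806]]
glass ((0.5768682956695557, -0.036758482456207275), (0.21492967009544373, 0.15014436841011047), 77.26600646972656)
bar [[ 0.51977655 -0.15645777]
 [ 0.51583928 -0.10997336]] jar [[ 0.61074945 -0.09118711  0.15      ]] wt [[0.55889977 0.01073818 0.14      ]]
side handle top [[ 0.54311635 -0.34359858  0.165     ]] S jar [[ 0.6052406 -0.1063925  0.156    ]] wt [[0.54489238 0.00592247 0.146     ]]
```

View pics/crop1.png

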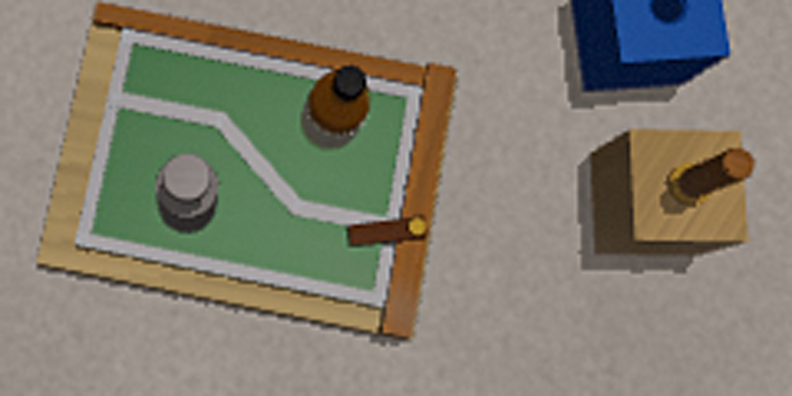

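The crop confirms the choice: a wooden block with a straight cylindrical handle and brass flange at (695,185). The hold-down at (385,230) is already turned a little way from board +y. I'm raising and turning the tool to the board yaw (about -12.7°), then moving in for a wrist view.

Request:
move_arm(series="0 0 -1 0 0 0.88 1;0 0 -1 0 0 0.88 1;0 0 -1 0 0 0.88 1;0 0 -1 0 0 0.88 1;0 0 -1 0 0 0.87 1;1 -1 0 0 0 0 1;1 -1 0 0 0 0 1;1 -1 0 0 0 0 1;1 -1 0 0 0 0 1;1 -1 0 0 0 0 1;1 -1 0 0 0 0 1;1 -1 0 0 0 0 1")

```text
time_s: 1.6
ee_pos: [0.3897, -0.3696, 0.3309]
eef_rot: [-0.0, 0.994, -0.111, -0.0]
contact_force: [0.1, 0.2, -1.2]
finger_gap: 0.998
gripper_force: 0.0
```

Request:
move_arm(series="1 -1 0 0 0 0 1;1 -1 0 0 0 0 1;1 -1 0 0 0 0 1;0 0 0 0 0 0 1;0 0 0 0 0 0 1")

```text
time_s: 2.22
ee_pos: [0.4606, -0.3251, 0.331]
eef_rot: [-0.0, 0.994, -0.111, -0.0]
contact_force: [-0.3, 0.6, 0.9]
finger_gap: 1.0
gripper_force: 0.0
```

Run:
```python
from workcell import *
from h import *
s=observe();c=read_camera("wrist");c["M"]=toolM(s)@c["mount"];np.savez("pics/w1.npz",**c)
cv2.imwrite("pics/w1.png",c["img"][:,:,::-1])
print(s["time_s"],s["ee_pos"],s["eef_rot"],c["mount"].round(3).tolist(),c["fx"],c["cx"])
print(proj(c,[[.543,-.342,.165],[.5769,-.0368,.028]],c["M"]))
```

```text
2.225 [ 0.46055366 -0.32510255  0.3309621 ] [-7.26813982e-05  9.93818452e-01 -1.11016649e-01 -4.28508672e-04] [[0.001, 0.964, 0.265, 0.065], [1.0, -0.001, -0.001, 0.0], [-0.001, 0.265, -0.964, -0.144], [0.0, 0.0, 0.0, 1.0]] 293.29891127229877 259.64740921645847
[[257.39859607  91.60459602]
 [ 52.08053452 121.64242932]]
```

View pics/w1.png

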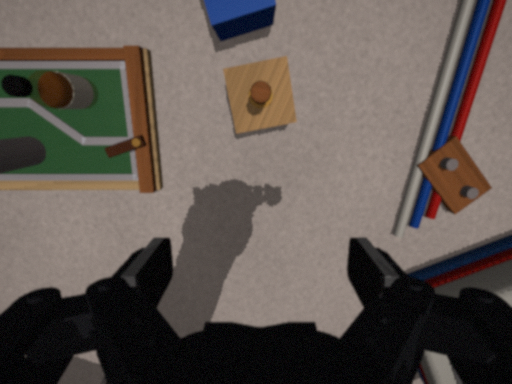

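The wrist view shows the burnisher in its block with the handle top at (260,91). The hold-down runs from about (139,142) to (107,153), with the batten to its right.

```bash
cat >> h.py <<'E'
TH=np.deg2rad(-12.73);BC=np.array([.5769,-.0368])
def board(p):
    d=np.atleast_2d(p)[:,:2]-BC;c,s=np.cos(TH),np.sin(TH);return d@np.array([[c,-s],[s,c]])
def world(b):
    c,s=np.cos(TH),np.sin(TH);return np.atleast_2d(b)@np.array([[c,s],[-s,c]])+BC
E
python3 - <<'E'
from h import *
w=load("w1");t=load("top0");s0=load("side0")
hsv=cv2.cvtColor(w["img"],cv2.COLOR_RGB2HSV)
for p in((260,91),(278,110),(120,150),(139,142),(140,90)): print(p,hsv[p[1],p[0]])
dark=cv2.inRange(hsv,(3,120,60),(14,255,150))
roi=np.zeros_like(dark);roi[70:115,240:285]=255
m=cv2.moments(dark&roi,True);u=(m['m10']/m['m00'],m['m01']/m['m00']);print("handle px",u,m['m00'],cast(w,u,.165,w["M"]))
blk=np.zeros_like(dark);blk[40:150,215:305]=255
tan=cv2.inRange(hsv,(10,70,90),(25,200,255))&blk|(dark&roi)
cs=max(cv2.findContours(tan,0,2)[0],key=cv2.contourArea)
top=cast(w,cs[:,0],.085,w["M"])[:,:2];print("block",cv2.minAreaRect(top.astype(np.float32)))
# glass edges in wrist view
print("board frame: pivot/end top",board(cast(t,[[326.4,208.5],[306,211.5]],.046)),"wrist",board(cast(w,[[139,142.5],[107,153.5]],.046,w["M"])))
print("batten inner corners wrist",board(cast(w,[[125,47],[140,190]],.034,w["M"])))
print("jar",board(cast(t,[305.5,164.5],.156)),board(cast(s0,[280,196],.156)),"wt",board(cast(t,[257,192],.146)),board(cast(s0,[247,174],.146)))
# seam in top view: whitish mask inside panel
h=cv2.cvtColor(t["img"],cv2.COLOR_RGB2HSV);lead=cv2.inRange(h,(0,0,140),(179,40,255))
v,u=np.nonzero(lead);b=board(cast(t,np.c_[u,v],.028))
k=(abs(b[:,0])<.07)&(abs(b[:,1])<.104);b=b[k]
for y in np.arange(-.10,.105,.02):
    q=b[abs(b[:,1]-y)<.005][:,0]
    if len(q): print(round(y,3),len(q),np.sort(q*1e3).round(0)[[0,len(q)//2,-1]],round(np.median(q)*1e3,1))
E
```

```text
(260, 91) [ 12 168 120]
(278, 110) [ 16 125 151]
(120, 150) [ 11 165  62]
(139, 142) [ 17 166 121]
(140, 90) [ 12 164 109]
handle px (260.20055710306406, 91.61559888579387) 359.0 [[ 0.54237364 -0.34473436  0.165     ]]
block ((0.5418519973754883, -0.3446042537689209), (0.08126281201839447, 0.08188861608505249), 87.82962036132812)
board frame: pivot/end top [[-0.02552378 -0.12964788]
 [-0.04271725 -0.082232  ]] wrist [[-0.02869808 -0.13273857]
 [-0.04468424 -0.08419162]]
batten inner corners wrist [[ 0.09990665 -0.12278546]
 [-0.1032069  -0.12143926]]
jar [[ 0.04101433 -0.05106352]] [[ 0.04270616 -0.05798489]] wt [[-0.03787879  0.0403993 ]] [[-0.04063504  0.03461922]]
-0.1 8 [-23. -21. -19.] -21.3
-0.08 19 [-30. -24. -19.] -24.3
-0.06 21 [-31. -25. -19.] -25.3
-0.04 22 [-31. -24. -15.] -24.1
-0.02 26 [-20. -10.   2.] -10.2
0.0 26 [-6.  6. 16.] 5.8
0.02 23 [13. 21. 30.] 21.2
0.04 55 [-34. -15.  35.] -14.5
0.06 20 [-29.  28.  34.] 28.0
0.08 18 [24. 29. 35.] 29.0
0.1 15 [25. 30. 34.] 29.8
```

Request:
move_arm(series="0.84 0.01 1 0 0 0 1;0.84 0.01 1 0 0 0 1;0.84 0.01 1 0 0 0 1;0.84 0.01 1 0 0 0 1;0.84 0.01 1 0 0 0 1;0 0 0.5 0 0 0 1;0 0 1 0 0 0 1;0 0 1 0 0 0 1;0 0 1 0 0 0 1;0 0 1 0 0 0 1;0 0 1 0 0 0 1;0 0 0.35 0 0 0 1")

```text
time_s: 3.78
ee_pos: [0.5418, -0.3442, 0.1132]
eef_rot: [-0.0, 0.994, -0.111, -0.001]
contact_force: [-0.2, -1.0, -0.5]
finger_gap: 0.998
gripper_force: 0.0
```

Request:
move_arm(series="0 0 0 0 0 0 1;0 0 0 0 0 0 0;0 0 0 0 0 0 -0.3;0 0 0 0 0 0 -1;0 0 0 0 0 0 -1;0 0 0 0 0 0 -1;0 0 0 0 0 0 -1;0 0 0 0 0 0 -1")

```text
time_s: 4.78
ee_pos: [0.5428, -0.3446, 0.1148]
eef_rot: [0.0, 0.994, -0.111, 0.0]
contact_force: [0.4, 1.5, 4.4]
finger_gap: 0.242
gripper_force: 58.5
```

Gripped (gap 20.6 mm, 58 N). I'm lifting it straight out and carrying it to the +x side of the hold-down.

Request:
move_arm(series="0 0 -0.5 0 0 0 -1;0 0 -1 0 0 0 -1;0 0 -1 0 0 0 -1;0 0 -1 0 0 0 -1;0 0 -1 0 0 0 -1;0 0 -0.5 0 0 0 -1;-0.21 -0.93 0 0 0 0 -1;-0.21 -0.93 0 0 0 0 -1;-0.21 -0.93 0 0 0 0 -1;-0.21 -0.93 0 0 0 0 -1;-0.21 -0.93 0 0 0 0 -1;-0.21 -0.93 0 0 0 0 -1")

```text
time_s: 6.28
ee_pos: [0.5426, -0.2287, 0.2144]
eef_rot: [0.0, 0.994, -0.111, 0.0]
contact_force: [0.3, 0.2, -1.5]
finger_gap: 0.238
gripper_force: 58.7
```

Request:
move_arm(series="-0.21 -0.93 0 0 0 0 -1;-0.21 -0.93 0 0 0 0 -1;-0.21 -0.93 0 0 0 0 -1;-0.21 -0.93 0 0 0 0 -1;0 0 0 0 0 0 -1;0 0 0 0 0 0 -1")

```text
time_s: 7.02
ee_pos: [0.5428, -0.1538, 0.2143]
eef_rot: [0.0, 0.994, -0.111, 0.0]
contact_force: [0.2, 0.8, -1.5]
finger_gap: 0.237
gripper_force: 58.8
```

Run:
```python
from workcell import *
from h import *
s=observe();print(s["time_s"],board(s["ee_pos"])*1e3,s["ee_pos"],s["eef_rot"],s["contact_force"])
for n in("top","side","wrist"):
    c=read_camera(n)
    if n=="wrist": c["M"]=toolM(s)@c["mount"]
    np.savez("pics/%s2.npz"%n,**c)
w=load("wrist2");d=load("side2")
a=cv2.resize(w["img"],(448,336));b=cv2.resize(d["img"][150:300,170:330],(350,336))
cv2.imwrite("pics/p2.png",np.hstack([a,b])[:,:,::-1])
tip=np.append(s["ee_pos"][:2],s["ee_pos"][2]-.0997);print("tip exp px side",proj(d,tip),"flange",proj(d,tip+[0,0,.073]),"top",proj(load("top2"),tip))
```

```text
7.025 [[  -7.4938704  -121.68065377]] [ 0.54277715 -0.15383833  0.21434373] [ 1.82039270e-04  9.93821348e-01 -1.10991382e-01  8.93043395e-05] [ 0.217391    0.75890123 -1.47190323]
tip exp px side [[252.64399799 228.24802079]] flange [[252.73647124 199.50087776]] top [[330.04135739 195.76976693]]
```

View pics/p2.png

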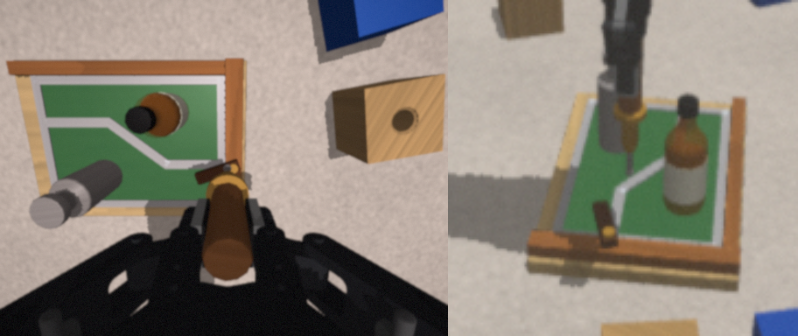

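The burnisher hangs upright in the gripper with its tip at side pixel (253,229), about where predicted. The wrist view shows the whole panel and the empty hole at (403,120). Next I'll refine the board pose from it.

Run:
```python
from h import *
def seam(c,M,tag,vmax=384):
    h=cv2.cvtColor(c["img"],cv2.COLOR_RGB2HSV)
    g=cv2.inRange(h,(40,60,30),(85,255,255))
    v,u=np.nonzero(g);p=cast(c,np.c_[u,v],.026,M);b=board(p);k=(abs(b)<[.1,.13]).all(1)
    p=p[k];q=b[k]
    r=cv2.minAreaRect(p[:,:2].astype(np.float32));print(tag,"glass",r)
    l=cv2.inRange(h,(0,0,110),(179,60,255));v,u=np.nonzero(l);b=board(cast(c,np.c_[u,v],.028,M))
    for y,lo,hi in((-.07,-.04,-.005),(-.055,-.045,-.005),(-.02,-.03,.02),(0,-.02,.03),(.015,-.01,.04),(.05,.01,.05),(.07,.01,.05),(.09,.01,.05)):
        q=b[(abs(b[:,1]-y)<.004)&(b[:,0]>lo)&(b[:,0]<hi)][:,0]*1e3
        if len(q):print("  y",y*1e3,len(q),np.percentile(q,[3,50,97]).round(1))
w=load("wrist2");seam(w,w["M"],"wrist")
t=load("top0");seam(t,None,"top")
s=load("side0");seam(s,None,"side")
# hole centre
h=cv2.cvtColor(w["img"],cv2.COLOR_RGB2HSV);m=(h[...,2]<75).astype(np.uint8);r=np.zeros_like(m);r[115:160,435:485]=1;m&=r
M=cv2.moments(m,True);u=(M['m10']/M['m00'],M['m01']/M['m00']);print("hole px",u,M['m00'],cast(w,u,.085,w["M"]))
```

```text
wrist glass ((0.5737621784210205, -0.036566197872161865), (0.21526366472244263, 0.1493549793958664), 77.31439208984375)
  y -70.0 79 [-34.3 -28.3 -21.1]
  y -55.0 82 [-34.3 -28.3 -21.1]
  y -20.0 111 [-20.8 -11.7  -1.6]
  y 0.0 116 [-5.3  4.5 13.6]
  y 15.0 120 [ 6.8 16.9 25.8]
  y 50.0 95 [20.2 26.9 33.5]
  y 70.0 93 [20.2 26.9 33.4]
  y 90.0 92 [20.2 26.9 33.4]
top glass ((0.5768682956695557, -0.036758482456207275), (0.21492967009544373, 0.15014436841011047), 77.26600646972656)
  y -70.0 18 [-31.5 -25.1 -18.6]
  y -55.0 20 [-32.  -25.3 -18.7]
  y -20.0 24 [-19.1 -10.2  -0.8]
  y 0.0 24 [-3.6  5.8 14.7]
  y 15.0 21 [ 8.9 16.6 25. ]
  y 50.0 17 [24.5 29.8 35.7]
  y 70.0 17 [23.4 29.3 36.2]
  y 90.0 16 [24.4 30.1 35.7]
side glass ((0.5746772885322571, -0.034655600786209106), (0.21100306510925293, 0.14979510009288788), 77.34684753417969)
  y -70.0 14 [-33.7 -26.9 -20.8]
  y -55.0 13 [-33.9 -28.5 -21.8]
  y -20.0 19 [-20.4 -11.8  -1.6]
  y 0.0 18 [-6.   3.6 13.1]
  y 15.0 6 [ 6.1 10.4 12.9]
  y 90.0 3 [21.1 21.5 23.5]
hole px (461.7485380116959, 133.07602339181287) 171.0 [[ 0.5469186  -0.34525335  0.085     ]]
```

Request:
move_arm(series="-0.26 -0.94 0 0 0 0 -1;-0.26 -0.94 0 0 0 0 -1;0 0 0.8 0 0 0 -1;0 0 0.8 0 0 0 -1;0 0 0.8 0 0 0 -1;0 0 0.8 0 0 0 -1;0 0 0.6 0 0 0 -1;0 0 0 0 0 0 -1;0 0 0 0 0 0 -1")

```text
time_s: 8.3
ee_pos: [0.5403, -0.1185, 0.1387]
eef_rot: [-0.001, 0.994, -0.108, 0.0]
contact_force: [0.2, -0.6, -0.7]
finger_gap: 0.24
gripper_force: 58.9
```

```bash
sed -i 's/-12.73/-12.7/;s/\[.5769,-.0368\]/[.575,-.0365]/' h.py
python3 - <<'E'
from workcell import *
from h import *
s=observe();print(s["time_s"],board(s["ee_pos"])*1e3,s["ee_pos"],s["contact_force"])
t=read_camera("top");d=read_camera("side")
np.savez("pics/top3.npz",**t);np.savez("pics/side3.npz",**d)
a=cv2.resize(d["img"][185:285,200:310],(440,400),interpolation=2);b=cv2.resize(t["img"][150:250,240:350],(360,400),interpolation=2)
cv2.imwrite("pics/p3.png",np.hstack([a,b])[:,:,::-1])
tip=np.append(s["ee_pos"][:2],s["ee_pos"][2]-.0997);print(proj(d,tip),proj(t,tip))
E
```

```text
8.3 [[-15.79130063 -87.62053847]] [ 0.540332   -0.1185052   0.13872375] [ 0.24692489 -0.60520793 -0.68382626]
[[249.94801143 244.52614003]] [[309.61563099 202.41968173]]
```

View pics/p3.png

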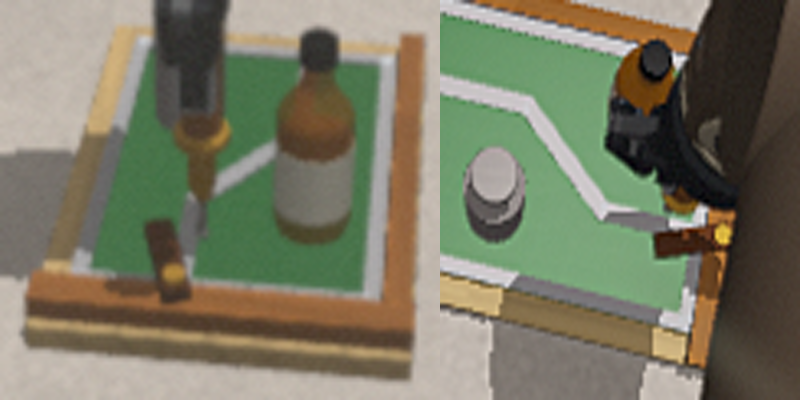

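Side view: the tip, at crop (204,236), is on the +x side of the hold-down bar at (165,245), at bar height. The bottle is clear. I'm pushing along an arc.

Request:
move_arm(series="-0.27 -0.05 0 0 0 0 -1;-0.27 -0.05 0 0 0 0 -1;-0.28 0.05 0 0 0 0 -1;-0.28 0.05 0 0 0 0 -1;-0.28 0.14 0 0 0 0 -1;-0.28 0.14 0 0 0 0 -1;-0.23 0.21 0 0 0 0 -1;-0.23 0.21 0 0 0 0 -1;-0.14 0.22 0 0 0 0 -1;-0.14 0.22 0 0 0 0 -1;0 0 0 0 0 0 -1;0 0 0 0 0 0 -1")

```text
time_s: 9.9
ee_pos: [0.4876, -0.1315, 0.1379]
eef_rot: [-0.002, 0.994, -0.108, -0.0]
contact_force: [0.3, -0.9, -1.5]
finger_gap: 0.243
gripper_force: 58.6
```

Run:
```python
from workcell import *
from h import *
s=observe();print(s["time_s"],board(s["ee_pos"])*1e3,s["ee_pos"],s["contact_force"])
d=read_camera("side");np.savez("pics/side4.npz",**d)
cv2.imwrite("pics/p4.png",cv2.resize(d["img"][180:290,190:330],(700,550),interpolation=2)[:,:,::-1])
```

```text
9.9 [[ -64.34972449 -111.91521807]] [ 0.48762048 -0.13153012  0.13794921] [ 0.28927509 -0.86693006 -1.49166076]
```

View pics/p4.png

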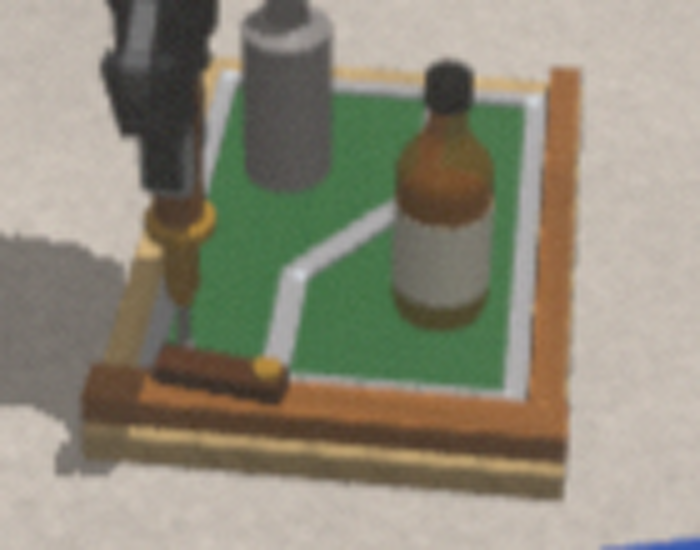

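The hold-down now lies nearly along the batten (about 85°), with the seam start clear at (285,360). I'm backing off and going above the seam start.

Request:
move_arm(series="0.1 -0.4 -0.1 0 0 0 -1;0.4 -0.1 -0.3 0 0 0 -1;0.5 0 0 0 0 0 -1;0.5 0 0 0 0 0 -1;0.45 0 0 0 0 0 -1;0 0 0.2 0 0 0 -1;0 0 0.3 0 0 0 -1;0 0 0 0 0 0 -1;0 0 0 0 0 0 -1")

```text
time_s: 11.08
ee_pos: [0.5281, -0.1299, 0.1362]
eef_rot: [-0.002, 0.994, -0.107, 0.0]
contact_force: [0.4, 0.1, -1.1]
finger_gap: 0.241
gripper_force: 58.7
```

Run:
```python
from workcell import *
from h import *
s=observe();print(s["time_s"],board(s["ee_pos"])*1e3,s["ee_pos"],s["eef_rot"],s["contact_force"])
d=read_camera("side");np.savez("pics/side5.npz",**d)
w=read_camera("wrist");w["M"]=toolM(s)@w["mount"];np.savez("pics/wrist5.npz",**w)
tip=np.append(s["ee_pos"][:2],s["ee_pos"][2]-.0997)
print("side",proj(d,tip),"wrist",proj(w,tip,w["M"]), "seam s",proj(d,np.c_[world([[-.025,-.1],[-.025,-.039]]),[.028]*2]))
a=cv2.resize(d["img"][215:275,220:280],(600,600),interpolation=2)
cv2.imwrite("pics/p5.png",a[:,:,::-1])
```

```text
11.075 [[ -25.26685264 -101.40324143]] [ 0.52805819 -0.12986754  0.13624028] [-1.84575955e-03  9.94207374e-01 -1.07462914e-01  1.17084495e-04] [ 0.37089032  0.13926216 -1.08659422]
side [[244.87274898 249.16369482]] wrist [[259.41383138 190.04653403]] seam s [[245.11008934 251.62224012]
 [248.76117174 233.92512638]]
```

View pics/p5.png

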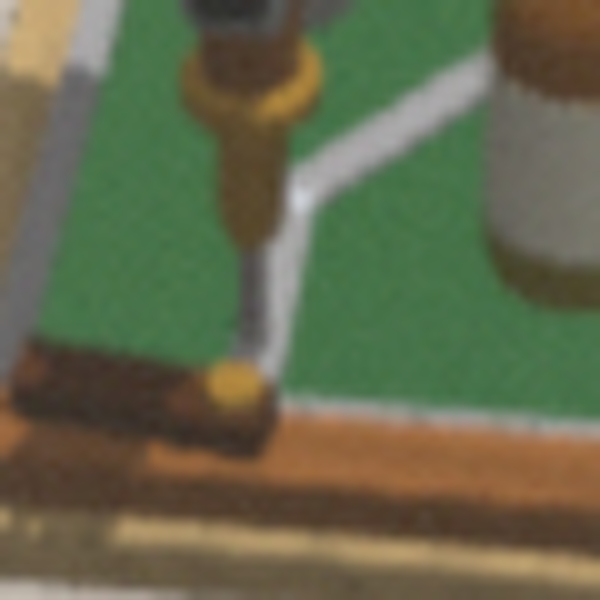

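Run:
```python
from h import *
d=load("side5");s0=load("side4")
g=cv2.cvtColor(d["img"],cv2.COLOR_RGB2HSV)
# shank columns: low saturation dark pixels vs green
for r in (241,243,245,247): print(r,[(int(a),int(b)) for a,b in g[r,238:254,1:]])
print("seam rows in side4 (no tool)")
gg=cv2.cvtColor(s0["img"],cv2.COLOR_RGB2HSV)
for r in (238,241,244,247,250):
    S=gg[r,232:262,1].astype(float);wt=np.clip(170-S,0,120);wt[wt<20]=0
    print(r,(wt*np.arange(232,262)).sum()/wt.sum(), "width",wt.sum()/wt.max(),"pred",)
P=proj(d,np.c_[world([[-.025,y] for y in(-.1,-.09,-.08,-.07,-.06,-.05)]),[.028]*6]);print(P)
tip=np.array([.52806,-.12987,.0365]);print(proj(d,[tip+[0,0,z] for z in(.0,.012,.02,.03)]))
```

```text
241 [(90, 119), (93, 118), (97, 113), (95, 115), (99, 113), (79, 106), (22, 82), (15, 87), (6, 120), (2, 165), (5, 168), (3, 158), (42, 134), (91, 118), (100, 115), (100, 117)]
243 [(90, 116), (99, 116), (96, 117), (99, 116), (96, 114), (84, 109), (22, 81), (18, 85), (4, 118), (2, 163), (3, 170), (6, 158), (69, 125), (98, 115), (92, 119), (101, 114)]
245 [(97, 116), (102, 115), (98, 115), (95, 115), (90, 113), (79, 107), (22, 82), (14, 89), (4, 115), (2, 164), (5, 164), (24, 140), (80, 118), (99, 116), (101, 116), (92, 116)]
247 [(92, 114), (99, 116), (102, 113), (94, 114), (104, 108), (72, 96), (21, 86), (9, 88), (9, 119), (5, 155), (10, 160), (56, 128), (92, 117), (103, 114), (101, 114), (98, 114)]
seam rows in side4 (no tool)
238 246.5332239540607 width 20.316666666666666 pred
241 246.6731324803962 width 20.191666666666666 pred
244 246.38324564953462 width 20.591666666666665 pred
247 246.3313325330132 width 20.825 pred
250 245.90944123314065 width 21.625 pred
[[245.11008934 251.62224012]
 [245.73430173 248.59662842]
 [246.34810146 245.62148775]
 [246.95174694 242.69556567]
 [247.54548806 239.81765085]
 [248.1295666  236.98657139]]
[[244.87379606 249.17803171]
 [244.83164801 245.08603682]
 [244.80321141 242.32523554]
 [244.76727864 238.83665893]]
```

Run:
```python
from h import *
B=[]
for nm in("side4","side0"):
    d=load(nm);gg=cv2.cvtColor(d["img"],cv2.COLOR_RGB2HSV)
    def cen(img,r,c0):
        S=img[r,c0-9:c0+10,1].astype(float);w=np.clip((92-S)/90,0,1);w[w<.15]=0
        return (w*np.arange(c0-9,c0+10)).sum()/w.sum(),w.sum()
    for r,c0 in((237,248),(239,248),(241,247),(243,247),(245,246)):
        if nm=="side0" and r>239: continue
        u,wd=cen(gg,r,c0);print(nm,r,round(u,2),round(wd,2),board(cast(d,[u,r],.028))*1e3)
# slanted and far segments, top view, all by row/column-free PCA: lead pixels centre line
t=load("top0");h=cv2.cvtColor(t["img"],cv2.COLOR_RGB2HSV);l=cv2.inRange(h,(0,0,130),(179,50,255));v,u=np.nonzero(l);b=board(cast(t,np.c_[u,v],.028))
for lo,hi,a,c in((-.08,-.05,-.045,-.005),(.05,.095,.01,.05)):
    q=b[(b[:,1]>lo)&(b[:,1]<hi)&(b[:,0]>a)&(b[:,0]<c)];print("top",lo,np.median(q[:,0])*1e3)
q=b[(b[:,1]>-.025)&(b[:,1]<.015)&(abs(b[:,0]-(.0025+(b[:,1]+.004)*.785))<.02)]
f=np.polyfit(q[:,1],q[:,0],1);print("slant",f)
```

```text
side4 237 247.92 5.8 [[-25.47994404 -50.10840806]]
side4 239 247.5 5.9 [[-25.48644954 -57.18996473]]
side4 241 247.04 5.88 [[-25.58537793 -64.20202969]]
side4 243 246.79 5.74 [[-25.22937581 -71.07709546]]
side4 245 246.26 5.89 [[-25.48848623 -77.9511641 ]]
side0 237 247.9 5.8 [[-25.52389946 -50.11395698]]
side0 239 247.28 6.18 [[-25.98915519 -57.25335037]]
top -0.08 -22.952648420312915
top 0.05 31.74396330864514
slant [0.79930371 0.00773388]
```

The side view puts the tip at board x ≈ -25 mm, and the seam centre at -25.5 mm. I'm pressing down about 4 mm of spring travel.

Request:
move_arm(series="0 0 0.25 0 0 0 -1;0 0 0.15 0 0 0 -1;0 0 0.12 0 0 0 -1;0 0 0.1 0 0 0 -1;0 0 0 0 0 0 -1")

```text
time_s: 11.8
ee_pos: [0.5283, -0.1298, 0.1239]
eef_rot: [-0.002, 0.994, -0.107, 0.0]
contact_force: [-0.2, 0.6, 1.3]
finger_gap: 0.239
gripper_force: 58.8
```

```bash
cat > st.py <<'E'
from workcell import *
from h import *
s=observe();x=toolM(s)[:3,0];print(s["time_s"],board(s["ee_pos"])*1e3,s["ee_pos"].round(4),"yaw",np.degrees(np.arctan2(x[1],x[0])).round(2),"zax",toolM(s)[:3,2].round(4),s["contact_force"].round(2))
E
python3 st.py
```

```text
11.8 [[ -25.00343689 -101.3104091 ]] [ 0.5283 -0.1298  0.1239] yaw -12.34 zax [ 9.0e-04  3.7e-03 -1.0e+00] [-0.19  0.58  1.33]
```

Request:
move_arm(series="0 -0.1 0 0 0 0 -1;0 -0.19 0 0 0 0 -1;0 -0.19 0 0 0 0 -1;0 -0.19 0 0 0 0 -1;0 -0.19 0 0 0 0 -1;0 -0.19 0 0 0 0 -1;0 -0.19 0 0 0 0 -1;0 -0.19 0 0 0 0 -1;0 -0.19 0 0 0 0 -1;0 -0.19 0 0 0 0 -1")

```text
time_s: 13.05
ee_pos: [0.5338, -0.1046, 0.124]
eef_rot: [-0.006, 0.995, -0.099, 0.001]
contact_force: [-0.3, -1.4, 0.1]
finger_gap: 0.241
gripper_force: 58.9
```

```bash
python3 st.py
```

```text
13.05 [[-25.231185   -75.53184253]] [ 0.5338 -0.1046  0.124 ] yaw -11.41 zax [ 0.0023  0.0118 -0.9999] [-0.35 -1.42  0.1 ]
```

```bash
cat >> st.py <<'E'
p=s["ee_pos"]+.0997*toolM(s)[:3,2];print("TIP board",board(p)*1e3,"z",p[2].round(4),"dist since",s["time_s"])
E
python3 st.py|tail -1
```

```text
TIP board [[-25.26209973 -74.33793222]] z 0.0244 dist since 13.05
```

Request:
move_arm(series="0 -0.21 0 -0.02 0 0.02 -1;0 -0.21 0 -0.02 0 0.02 -1;0 -0.21 0 -0.02 0 0.02 -1;0 -0.21 0 -0.02 0 0.02 -1;0 -0.21 0 -0.02 0 0.02 -1")

```text
time_s: 13.68
ee_pos: [0.5347, -0.1, 0.1243]
eef_rot: [-0.005, 0.996, -0.094, 0.0]
contact_force: [-1.2, -0.9, 0.1]
finger_gap: 0.238
gripper_force: 58.9
```

```bash
python3 st.py
```

```text
13.675 [[-25.34525952 -70.84911111]] [ 0.5347 -0.1     0.1243] yaw -10.84 zax [ 0.0016  0.0095 -1.    ] [-1.24 -0.92  0.07]
TIP board [[-25.39926168 -69.89277177]] z 0.0246 dist since 13.675
```

```bash
python3 -c "
from workcell import *
s=observe();print(s['qpos'].round(3),s['joint_vel'].round(3))"
```

```text
[-0.19   0.182 -0.208  1.181  0.01   3.141] [ 0.016 -0.     0.001  0.002 -0.005  0.002]
```

Request:
move_arm(series="0 -0.2 0 0 0 0 -1;0 -0.2 0 0 0 0 -1")

```text
time_s: 13.92
ee_pos: [0.5355, -0.0959, 0.1243]
eef_rot: [-0.006, 0.996, -0.091, 0.0]
contact_force: [-0.4, -0.6, 0.4]
finger_gap: 0.238
gripper_force: 58.9
```

```bash
python3 st.py; python3 -c "
from workcell import *
s=observe();print(s['qpos'].round(3),s['joint_vel'].round(3),s['effort'].round(1))"
```

```text
13.925 [[-25.50045326 -66.64002994]] [ 0.5355 -0.0959  0.1243] yaw -10.5 zax [ 0.0021  0.0126 -0.9999] [-0.4  -0.56  0.44]
TIP board [[-25.57494241 -65.37328165]] z 0.0247 dist since 13.925
[-0.184  0.182 -0.208  1.181  0.013  3.141] [ 0.023  0.001  0.002 -0.001  0.011 -0.   ] [  0.6 -46.1  34.2   0.    0.6  -0. ]
```

Joint 6 is sitting at its range limit, which caused the loss of motion and the small yaw and tilt drift. I'll turn about the tool axis, since the handle is round, with the tip still pressed on.

Request:
move_arm(series="0 0 0 -0.04 0 -0.4 -1;0 0 0 -0.02 0 -0.6 -1;0 0 0 -0.02 0 -0.6 -1;0 0 0 0 0 -0.4 -1")

```text
time_s: 14.42
ee_pos: [0.5356, -0.0954, 0.1244]
eef_rot: [-0.001, 0.998, 0.06, 0.001]
contact_force: [-0.0, -1.0, 0.6]
finger_gap: 0.243
gripper_force: 58.9
```

```bash
cat >> st.py <<'E'
import sys
T=toolM(s)[:3,:3];print("q",s["qpos"].round(3))
tip=board(p)[0]
def seg(b,step=3.75):
    d=np.r_[(world(b)-world(tip))[0],0];L=np.linalg.norm(d)*1e3;t=T.T@d
    print("to",b,"L %.1f rows %.1f"%(L,L/step),"tool mm",(t*1e3).round(2),"share/row",(t/np.linalg.norm(t)*step/20)[:].round(4))
for b in ([-.0255,-.0385],[.0295,.030],[.0295,.1]): seg(np.array(b))
E
python3 st.py
```

```text
14.425 [[-25.50042528 -66.1614769 ]] [ 0.5356 -0.0954  0.1244] yaw 6.84 zax [ 0.0012  0.0017 -1.    ] [-0.   -1.02  0.59]
TIP board [[-25.41846423 -65.96921386]] z 0.0247 dist since 14.425
q [-1.770e-01  1.820e-01 -2.090e-01  1.179e+00  2.000e-03  2.845e+00]
to [-0.0255 -0.0385] L 27.5 rows 7.3 tool mm [  9.11 -25.91   0.05] share/row [ 0.0622 -0.1769  0.0004]
to [0.0295 0.03  ] L 110.6 rows 29.5 tool mm [ 83.85 -72.08   0.23] share/row [ 0.1422 -0.1222  0.0004]
to [0.0295 0.1   ] L 174.8 rows 46.6 tool mm [ 107.26 -138.05    0.37] share/row [ 0.115  -0.1481  0.0004]
```

Request:
move_arm(series="0.06 -0.177 0.02 0 0 0 -1;0.062 -0.177 0.02 0 0 0 -1;0.062 -0.177 0 0 0 0 -1;0.062 -0.177 0 0 0 0 -1;0.062 -0.177 0 0 0 0 -1;0.062 -0.177 0 0 0 0 -1;0.062 -0.177 0 0 0 0 -1")

```text
time_s: 15.3
ee_pos: [0.5412, -0.0702, 0.1236]
eef_rot: [-0.0, 0.998, 0.058, 0.001]
contact_force: [-0.7, -1.3, 1.2]
finger_gap: 0.244
gripper_force: 58.9
```

```bash
python3 st.py
```

```text
15.3 [[-25.54039003 -40.29147584]] [ 0.5412 -0.0702  0.1236] yaw 6.68 zax [ 1.e-03  5.e-04 -1.e+00] [-0.72 -1.32  1.16]
TIP board [[-25.45476967 -40.2227525 ]] z 0.0239 dist since 15.3
q [-1.290e-01  1.850e-01 -2.060e-01  1.178e+00  1.000e-03  2.896e+00]
to [-0.0255 -0.0385] L 1.7 rows 0.5 tool mm [ 0.53 -1.64  0.  ] share/row [ 5.760e-02 -1.784e-01  1.000e-04]
to [0.0295 0.03  ] L 89.2 rows 23.8 tool mm [ 75.15 -48.     0.1 ] share/row [ 0.158  -0.1009  0.0002]
to [0.0295 0.1   ] L 150.6 rows 40.2 tool mm [  98.38 -114.04    0.14] share/row [ 0.1225 -0.142   0.0002]
```

Request:
move_arm(series="0.027 -0.085 0 0 0 0 -1;0 0 0 0 0 -0.6 -1;0 0 0 0 0 -0.6 -1")

```text
time_s: 15.68
ee_pos: [0.5416, -0.0682, 0.1236]
eef_rot: [-0.001, 0.989, 0.149, 0.001]
contact_force: [-0.1, -0.0, 1.1]
finger_gap: 0.243
gripper_force: 58.9
```

```bash
python3 st.py
```

```text
15.675 [[-25.59511447 -38.2766046 ]] [ 0.5416 -0.0682  0.1236] yaw 17.18 zax [ 0.0012  0.0015 -1.    ] [-0.14 -0.04  1.11]
TIP board [[-25.50906783 -38.10001252]] z 0.0239 dist since 15.675
q [-1.260e-01  1.850e-01 -2.060e-01  1.178e+00  2.000e-03  2.716e+00]
to [-0.0255 -0.0385] L 0.4 rows 0.1 tool mm [-0.19  0.35 -0.  ] share/row [-0.0897  0.1647 -0.0003]
to [0.0295 0.03  ] L 87.5 rows 23.3 tool mm [ 81.62 -31.64   0.17] share/row [ 0.1748 -0.0678  0.0004]
to [0.0295 0.1   ] L 148.7 rows 39.6 tool mm [116.49 -92.34   0.29] share/row [ 0.1469 -0.1165  0.0004]
```

Request:
move_arm(series="0.175 -0.068 0 0 0 0 -1;0.175 -0.068 0 0 0 0 -1;0.175 -0.068 0 0 0 0 -1;0.175 -0.068 0 0 0 0 -1;0.175 -0.068 0 0 0 0 -1;0.175 -0.068 0 0 0 0 -1;0.175 -0.068 0 0 0 0 -1;0.175 -0.068 0 0 0 0 -1;0.175 -0.068 0 0 0 0 -1;0.175 -0.068 0 0 0 0 -1;0.175 -0.068 0 0 0 0 -1")

```text
time_s: 17.05
ee_pos: [0.5742, -0.043, 0.1236]
eef_rot: [-0.0, 0.989, 0.148, 0.001]
contact_force: [-1.7, -0.9, 1.2]
finger_gap: 0.243
gripper_force: 58.9
```

```bash
python3 st.py
python3 - <<'E'
from workcell import *
from h import *
s=observe();t=read_camera("top");d=read_camera("side")
a=cv2.resize(d["img"][185:265,215:315],(500,400),interpolation=2);b=cv2.resize(t["img"][160:240,250:320],(300,400),interpolation=2)
cv2.imwrite("pics/p6.png",np.hstack([a,b])[:,:,::-1])
tip=np.append(s["ee_pos"][:2],.028);print(proj(d,tip))
E
```

```text
17.05 [[ 0.60000171 -6.49203733]] [ 0.5742 -0.043   0.1236] yaw 17.0 zax [ 1.e-03  6.e-04 -1.e+00] [-1.68 -0.89  1.17]
TIP board [[ 0.6887069  -6.41576487]] z 0.0239 dist since 17.05
q [-7.500e-02  2.400e-01 -1.370e-01  1.192e+00  1.000e-03  2.770e+00]
to [-0.0255 -0.0385] L 41.4 rows 11.0 tool mm [-38.64  14.9   -0.05] share/row [-0.175   0.0674 -0.0002]
to [0.0295 0.03  ] L 46.4 rows 12.4 tool mm [ 43.07 -17.36   0.05] share/row [ 0.1739 -0.0701  0.0002]
to [0.0295 0.1   ] L 110.2 rows 29.4 tool mm [ 77.75 -78.16   0.11] share/row [ 0.1322 -0.1329  0.0002]
[[261.18448576 226.04150515]]
```

View pics/p6.png

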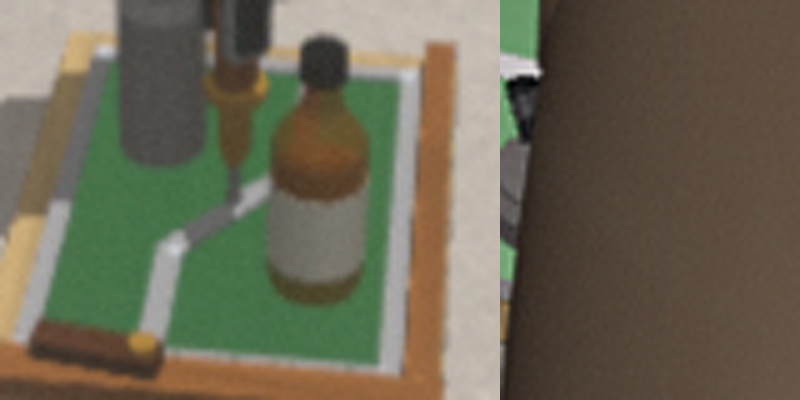

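The side view shows the tip at crop (233,205), on the middle of the slanted seam. The weight and bottle are clear. I'm carrying on to the second bend.

Request:
move_arm(series="0.174 -0.07 0 0 0 0 -1;0.174 -0.07 0 0 0 0 -1;0.174 -0.07 0 0 0 0 -1;0.174 -0.07 0 0 0 0 -1;0.174 -0.07 0 0 0 0 -1;0.174 -0.07 0 0 0 0 -1;0.174 -0.07 0 0 0 0 -1;0.174 -0.07 0 0 0 0 -1;0.174 -0.07 0 0 0 0 -1;0.174 -0.07 0 0 0 0 -1;0.174 -0.07 0 0 0 0 -1;0.174 -0.07 0 0 0 0 -1")

```text
time_s: 18.65
ee_pos: [0.6092, -0.0147, 0.1237]
eef_rot: [-0.0, 0.989, 0.148, 0.001]
contact_force: [-2.1, -1.0, 0.1]
finger_gap: 0.243
gripper_force: 58.9
```

```bash
python3 st.py
```

```text
18.65 [[28.56061241 28.79944685]] [ 0.6092 -0.0147  0.1237] yaw 17.0 zax [ 1.e-03  5.e-04 -1.e+00] [-2.05 -0.95  0.12]
TIP board [[28.64901894 28.87155951]] z 0.024 dist since 18.65
q [-2.400e-02  3.030e-01 -5.500e-02  1.212e+00  1.000e-03  2.821e+00]
to [-0.0255 -0.0385] L 86.4 rows 23.0 tool mm [-80.41  31.7   -0.1 ] share/row [-0.1744  0.0688 -0.0002]
to [0.0295 0.03  ] L 1.4 rows 0.4 tool mm [ 1.3  -0.56  0.  ] share/row [ 0.1722 -0.0741  0.0002]
to [0.0295 0.1   ] L 71.1 rows 19.0 tool mm [ 3.598e+01 -6.137e+01  5.000e-02] share/row [ 9.480e-02 -1.618e-01  1.000e-04]
```

Request:
move_arm(series="0.06 -0.03 0.02 0 0 0 -1;0.092 -0.163 0 0 0 0 -1;0.092 -0.163 0 0 0 0 -1;0.092 -0.163 0 0 0 0 -1;0.092 -0.163 0 0 0 0 -1;0.092 -0.163 0 0 0 0 -1;0.092 -0.163 0 0 0 0 -1;0.092 -0.163 0 0 0 0 -1;0.092 -0.163 0 0 0 0 -1;0.092 -0.163 0 0 0 0 -1;0.092 -0.163 0 0 0 0 -1")

```text
time_s: 20.02
ee_pos: [0.6181, 0.0229, 0.1233]
eef_rot: [-0.0, 0.989, 0.148, 0.001]
contact_force: [0.3, -1.5, 0.3]
finger_gap: 0.242
gripper_force: 58.9
```

```bash
python3 st.py
```

```text
20.025 [[28.96884003 67.38811343]] [0.6181 0.0229 0.1233] yaw 17.0 zax [ 1.e-03  5.e-04 -1.e+00] [ 0.25 -1.51  0.34]
TIP board [[29.05219877 67.45993855]] z 0.0236 dist since 20.025
q [ 0.037  0.32  -0.033  1.217  0.     2.882]
to [-0.0255 -0.0385] L 119.2 rows 31.8 tool mm [-99.88  65.02  -0.12] share/row [-0.1571  0.1023 -0.0002]
to [0.0295 0.03  ] L 37.5 rows 10.0 tool mm [-1.817e+01  3.276e+01 -3.000e-02] share/row [-9.09e-02  1.64e-01 -1.00e-04]
to [0.0295 0.1   ] L 32.5 rows 8.7 tool mm [ 1.651e+01 -2.804e+01  2.000e-02] share/row [ 9.510e-02 -1.616e-01  1.000e-04]
```

Request:
move_arm(series="0.094 -0.162 0 0 0 0 -1;0.094 -0.162 0 0 0 0 -1;0.094 -0.162 0 0 0 0 -1;0.094 -0.162 0 0 0 0 -1;0.094 -0.162 0 0 0 0 -1;0.094 -0.162 0 0 0 0 -1;0.094 -0.162 0 0 0 0 -1;0.094 -0.162 0 0 0 0 -1;0.094 -0.162 0 0 0 0 -1;0 0 0 0 0 0 -1")

```text
time_s: 21.28
ee_pos: [0.6257, 0.0563, 0.1233]
eef_rot: [-0.001, 0.989, 0.148, 0.001]
contact_force: [-1.3, 0.4, 0.4]
finger_gap: 0.239
gripper_force: 58.9
```

```bash
python3 st.py
```

```text
21.275 [[ 29.10258631 101.69278484]] [0.6257 0.0563 0.1233] yaw 17.03 zax [ 0.001  0.002 -1.   ] [-1.33  0.38  0.36]
TIP board [[ 29.15836475 101.90883305]] z 0.0236 dist since 21.275
q [ 8.900e-02  3.380e-01 -8.000e-03  1.224e+00  2.000e-03  2.933e+00]
to [-0.0255 -0.0385] L 150.7 rows 40.2 tool mm [-117.09   94.82   -0.33] share/row [-0.1457  0.118  -0.0004]
to [0.0295 0.03  ] L 71.9 rows 19.2 tool mm [-35.36  62.61  -0.16] share/row [-0.0922  0.1633 -0.0004]
to [0.0295 0.1   ] L 1.9 rows 0.5 tool mm [-0.65  1.83 -0.  ] share/row [-0.0628  0.1767 -0.0004]
```

The run is complete, to board y ≈ 101.7 mm. I'm lifting clear and carrying it back high over the bottle.

Request:
move_arm(series="0 0 -0.6 0 0 0 -1;0 0 -1 0 0 0 -1;0 0 -1 0 0 0 -1;0 0 -1 0 0 0 -1;0 0 -1 0 0 0 -1;0 0 -1 0 0 0 -1;0 0 -1 0 0 0 -1;0 0 -1 0 0 0 -1;0 0 -1 0 0 0 -1;0 0 -0.4 0 0 0 -1")

```text
time_s: 22.52
ee_pos: [0.6257, 0.0554, 0.305]
eef_rot: [-0.0, 0.989, 0.148, 0.002]
contact_force: [0.2, 0.3, -0.9]
finger_gap: 0.243
gripper_force: 58.9
```

Request:
move_arm(series="-0.49 0.9 0 0 0 0 -1;-0.49 0.9 0 0 0 0 -1;-0.49 0.9 0 0 0 0 -1;-0.49 0.9 0 0 0 0 -1;-0.49 0.9 0 0 0 0 -1;-0.49 0.9 0 0 0 0 -1;-0.49 0.9 0 0 0 0 -1;-0.49 0.9 0 0 0 0 -1;-0.49 0.9 0 0 0 0 -1;-0.49 0.9 0 0 0 0 -1")

```text
time_s: 23.78
ee_pos: [0.5841, -0.1467, 0.3032]
eef_rot: [-0.0, 0.989, 0.148, 0.001]
contact_force: [-0.3, 0.6, -1.6]
finger_gap: 0.242
gripper_force: 58.9
```

Request:
move_arm(series="-0.49 0.9 0 0 0 0 -1;-0.49 0.9 0 0 0 0 -1;-0.49 0.9 0 0 0 0 -1;-0.49 0.9 0 0 0 0 -1;-0.49 0.9 0 0 0 0 -1;-0.49 0.9 0 0 0 0 -1;-0.49 0.9 0 0 0 0 -1;-0.49 0.9 0 0 0 0 -1;0 0 0 0 0 0.8 -1;0 0 0 0 0 0.9 -1;0 0 0 0 0 0.9 -1;0 0 0 0 0 0.8 -1")

```text
time_s: 25.28
ee_pos: [0.5514, -0.3068, 0.303]
eef_rot: [-0.0, 0.994, -0.109, 0.0]
contact_force: [-0.0, 0.5, -1.4]
finger_gap: 0.243
gripper_force: 58.9
```

```bash
cat > bk.py <<'E'
from workcell import *
from h import *
s=observe();T=toolM(s)[:3,:3];x=T[:,0]
print(s["time_s"],s["ee_pos"].round(4),"yaw",np.degrees(np.arctan2(x[1],x[0])).round(2),"zax",T[:,2].round(4),"q6",s["qpos"][5],s["contact_force"].round(1))
print("to go tool mm",(T.T@(np.array([.5427,-.3446,.1148])-s["ee_pos"])*1e3).round(2))
E
python3 bk.py
```

```text
25.275 [ 0.5514 -0.3068  0.303 ] yaw -12.46 zax [ 1.e-03  5.e-04 -1.e+00] q6 2.8509532323832723 [-0.   0.5 -1.4]
to go tool mm [ -0.53  38.94 188.21]
```

Request:
move_arm(series="-0.01 0.97 0 0 0 0.02 -1;-0.01 0.97 0 0 0 0.01 -1;0 0 0.9 0 0 0 -1;0 0 0.9 0 0 0 -1;0 0 0.9 0 0 0 -1;0 0 0.9 0 0 0 -1;0 0 0.8 0 0 0 -1;0 0 0 0 0 0 -1;0 0 0 0 0 0 -1")

```text
time_s: 26.4
ee_pos: [0.543, -0.3443, 0.2156]
eef_rot: [-0.0, 0.994, -0.109, 0.001]
contact_force: [0.4, 0.1, -1.3]
finger_gap: 0.241
gripper_force: 59.0
```

```bash
python3 bk.py
python3 - <<'E'
from workcell import *
from h import *
d=read_camera("side");t=read_camera("top")
a=cv2.resize(d["img"][235:365,215:315],(460,600),interpolation=2);b=cv2.resize(t["img"][150:250,360:415],(330,600),interpolation=2)
cv2.imwrite("pics/p7.png",np.hstack([a,b])[:,:,::-1])
s=observe();p=s["ee_pos"]-[0,0,.0997];print(proj(d,[p,[.5427,-.3446,.085]]))
E
```

```text
26.4 [ 0.543  -0.3443  0.2156] yaw -12.48 zax [ 1.5e-03  1.0e-04 -1.0e+00] q6 2.7939335813345623 [ 0.4  0.1 -1.3]
to go tool mm [ -0.37   0.44 100.84]
[[263.64175326 298.48572147]
 [263.03230563 310.99197537]]
```

View pics/p7.png

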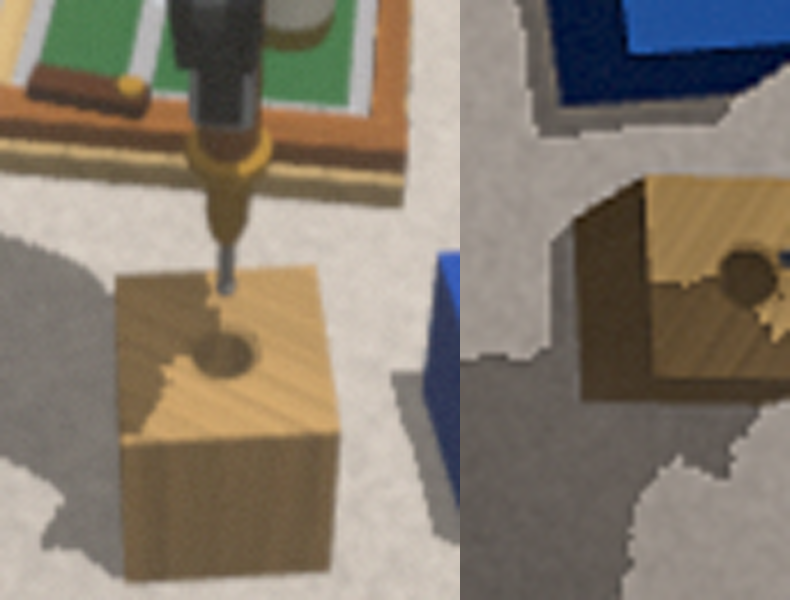

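The tip, at crop (227,291), is above the hole centre at (225,353). I'm lowering it in.

Request:
move_arm(series="-0.02 0.02 0.4 0 0 0 -1;0 0 0.6 0 0 0 -1;0 0 0.6 0 0 0 -1;0 0 0.6 0 0 0 -1;0 0 0.6 0 0 0 -1;0 0 0.6 0 0 0 -1;0 0 0.6 0 0 0 -1;0 0 0.6 0 0 0 -1;0 0 0 0 0 0 -1")

```text
time_s: 27.62
ee_pos: [0.542, -0.3437, 0.1217]
eef_rot: [-0.001, 0.994, -0.109, -0.0]
contact_force: [0.1, -0.5, -2.1]
finger_gap: 0.243
gripper_force: 59.0
```

```bash
python3 bk.py
```

```text
27.625 [ 0.542  -0.3437  0.1217] yaw -12.48 zax [-8.0e-04  1.7e-03 -1.0e+00] q6 2.793830863600418 [ 0.1 -0.5 -2.1]
to go tool mm [0.93 0.74 6.9 ]
```

Request:
move_arm(series="0.03 0.03 0.15 0 0 0 -1;0 0 0.1 0 0 0 -1;0 0 0.07 0 0 0 -1;0 0 0.04 0 0 0 -1;0 0 0 0 0 0 -1")

```text
time_s: 28.25
ee_pos: [0.543, -0.3448, 0.1159]
eef_rot: [-0.0, 0.994, -0.109, 0.0]
contact_force: [-0.8, -0.1, -1.2]
finger_gap: 0.239
gripper_force: 59.0
```

```bash
python3 bk.py
```

```text
28.25 [ 0.543  -0.3448  0.1159] yaw -12.48 zax [ 1.e-03  5.e-04 -1.e+00] q6 2.7932854756948733 [-0.8 -0.1 -1.2]
to go tool mm [-0.34 -0.09  1.08]
```

Request:
move_arm(series="0 0 0.05 0 0 0 -1;0 0 0.03 0 0 0 -1;0 0 0 0 0 0 -1")

```text
time_s: 28.62
ee_pos: [0.5432, -0.3449, 0.1148]
eef_rot: [-0.0, 0.994, -0.109, 0.001]
contact_force: [-0.8, 0.4, 2.4]
finger_gap: 0.24
gripper_force: 59.2
```

Request:
move_arm(series="0 0 0 0 0 0 -0.4;0 0 0 0 0 0 0;0 0 0 0 0 0 1;0 0 0 0 0 0 1;0 0 0 0 0 0 1;0 0 0 0 0 0 1;0 0 0 0 0 0 1")

```text
time_s: 29.5
ee_pos: [0.543, -0.3448, 0.1142]
eef_rot: [-0.0, 0.994, -0.109, 0.0]
contact_force: [-0.6, 0.1, 0.4]
finger_gap: 0.999
gripper_force: 0.0
```

Request:
move_arm(series="0 0 -0.5 0 0 0 1;0 0 -1 0 0 0 1;0 0 -1 0 0 0 1;0 0 -1 0 0 0 1;0 0 -1 0 0 0 1;0 0 -1 0 0 0 1;0 0 -1 0 0 0 1;-1 0 -1 0 0 0 1;-1 0 -1 0 0 0 1;-1 0 0 0 0 0 1;-1 0 0 0 0 0 1;0 0 0 0 0 0 1")

```text
time_s: 31.0
ee_pos: [0.4628, -0.3272, 0.286]
eef_rot: [0.0, 0.994, -0.109, 0.001]
contact_force: [-0.0, -1.0, 0.9]
finger_gap: 0.997
gripper_force: 0.0
```

Run:
```python
from workcell import *
from h import *
s=observe();print(s["time_s"],s["ee_pos"])
d=read_camera("side");t=read_camera("top")
cv2.imwrite("pics/p8.png",np.hstack([cv2.resize(d["img"][160:370,190:330],(400,600),interpolation=2),cv2.resize(t["img"][130:260,200:440],(400,600)[:1]+(217,),interpolation=2).repeat(1,0) if 0 else cv2.copyMakeBorder(cv2.resize(t["img"][130:260,200:440],(400,217),interpolation=2),0,383,0,0,0)])[:,:,::-1])
```

```text
31.0 [ 0.46284704 -0.32717081  0.28597514]
```

View pics/p8.png

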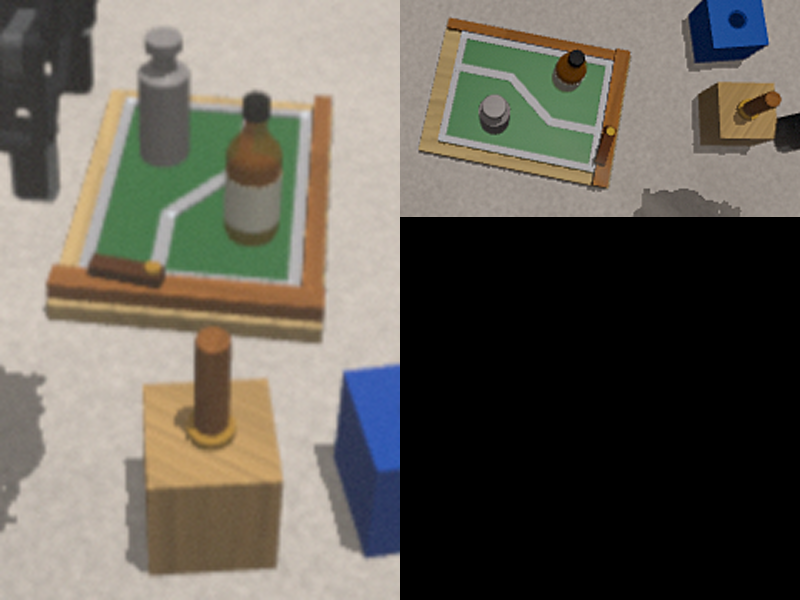

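The burnisher stands fully seated in its block at (212,430), the hold-down is open along the batten at (125,270), and the bottle and weight haven't moved. The arm is touching nothing, so I'm handing the job in.

```bash
python3 -c "
from workcell import *
print(close_job())"
```

```text
the job is handed in; nothing more can be done
None
```

I handed the job in at 31 s. The hold-down is open about 85°, the seam is burnished end to end without lifting, and the burnisher is back in its block. The run was uneven: the tip slowed for about a second on the first stretch when joint 6 reached its range limit, and it paused twice briefly. The judge gave no verdict.

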